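# Hook the blue parts basket out of the deep rinse tank

## Robot

A 6-joint arm with a two-finger parallel gripper is mounted at the origin on the work surface. World frame = base frame: x ahead of the robot, y to its left, z up, the work surface at z = 0. Lengths are in m, angles in rad, forces in N, time in s.
With the tool pointing down it reaches from about 0.325 to 0.9 m from the base axis. Payload 6.1 kg.
Tool frame: the origin (TCP) lies midway between the tips of the shut fingers; the grasp point (between the pads) lies 19 mm behind it; x points along the fingers, y is the direction in which the jaws open and shut, and the axes are right-handed (so a half turn about x gives the same grasp; the last joint's range is limited). The gripper opens to 85 mm and grips with 20 to 120 N. Pads are 22 mm wide; open, the fingers measure 114 mm over their backs; the gripper's body (76 mm by 85 mm) begins 54 mm behind the grasp point. The pads swing forward as they close: fully open they stand 13 mm farther back than shut.
Start: joints at [-1.456, 0.22, 1.526, -0, 1.395, -0.126], TCP at [0.149, -0.607, 0.231] pointing down, gripper open.
Joint ranges: [-2.98, 2.98], [-0.91, 2.08], [0.09, 2.57], [-1.24, 4.39], [0.2, 2.65], [-2.68, 2.68]. Speed limits (rad/s): [2.57, 2.57, 3.01, 3.14, 3.14, 3.14].

## Interface

Orientations are given as [roll, pitch, yaw] about the fixed x, y, z axes, in that order (R = Rz(yaw) Ry(pitch) Rx(roll)).
In Python, from plant import movep, move_l, set_joints, gripper_to, hold, inverse_kinematics, observe, get_image, get_calibration, Unreachable, job_done gives the robot as it stands. Calls block until the motion is done:
- movep(position, orientation): joint-space move of the TCP to a pose.
- move_l(position, feed=0.15, rotation=None, max_force=None): straight line of the TCP; rotation=None keeps the orientation; feed is the mean speed in m/s. With max_force (N) it stops when the force on the tool has changed by that much, and returns True; else False.
- set_joints(angles): joint-space move.
- gripper_to(opening, f_grip=None): finger opening in m; f_grip is the grip in N (None keeps the last); returns when the fingers have stopped.
- hold(seconds).
- inverse_kinematics(position, orientation): joint angles nearest the present ones, or None.
- observe(): the state.
- get_image(name): name is "scene" or "top" or "wrist"; returns (picture, depth): 480x640x3 uint8, red, green, blue; 480x640 float32, m along the optical axis (not along the pixel's ray), 0 where there is no reading.
- get_calibration(name): a dict with "intrinsics" (3x3 intrinsics, pixels), "dist_coeffs" ([k1, k2, p1, p2, k3] as OpenCV has them; the pictures are not rectified), "world_from_camera" (4x4, takes a point from camera to world coordinates). Camera axes: x right, y down, z forward; pixel columns grow to the right and rows downward; lengths in m; the calibration is good to about 2 mm. A picture is of the moment at which its call begins: read the wrist's pose just before it. get_calibration takes no time and is no camera call; for the wrist camera it gives the pose at the moment of the call.
A pose or a line that the arm cannot do raises Unreachable and nothing moves.
- job_done(): hands the job in, once; it reports no verdict.
The state is a dict: "time_s": time; "q": joint angles; "joint_velocities": joint speeds; "joint_torque": joint torques, N m; "eef_pos": TCP position; "tcp_rot": TCP orientation; "ft_force": force on the tool from outside, world axes, zero at the start; "torque": the same for the moment, N m; "opening": finger opening in m.
Only numpy, scipy, OpenCV 4.12 (cv2) and the standard library are available. Lean on these libraries where they do the work, as an engineer would, in place of code of your own. Each camera call takes 0.05 s, during which the arm holds its last target.

## Task

Take the hook rod from its stand, use it to lift the basket with the blue handle out of its deep clear tank, and set that basket down upright inside the steel drying tray, unhooked. Then hang the rod back on its stand as it was and let go. Never touch the blue basket with the fingers, do not drop, slam or force it, and leave the basket with the orange handle hanging in its tank.

Things in the scene. Friction and masses are not known exactly. Their poses are not given: they have to be found in the camera images.
- hook_rod: Hook rod, 110 g: yellow T-bar grip 14 (x) x 120 (y) x 22 mm (z), a 6 mm steel shaft straight down from its middle, a hook at the foot. Origin: centre of the yellow bar; grasp it there from above, closing along x. It starts upright on a fixed stand: two posts under the bar at y = +-42 mm, with notches flaring to 40 mm. Lift it 150 mm to clear; hang it back by lowering it where it was.
- hook_mouth (a point): Middle of the hook's mouth: where the centre of a bail hanging in it lies, at (13, 0, -127) mm in the rod's frame. The hook opens upward and points to the rod's +x. 5 mm bar: lowest point 7.5 mm below this point; the tip stands 13 mm ahead (+x), its top 4.5 mm above; the shaft's axis is 13 mm behind. Mouth 20.5 mm wide in x.
- blue_basket: Open steel parts basket, 90 g, with blue flanges and a rigid blue bail. Origin: bar centre at the bail's top. The bail is a 5 mm bar in the y-z plane, sloping 8 mm down over 26 mm to either side, then dropping to the flanges; open along x. Flange tops and the basket's rim 34 mm, flat bottom 54 mm below the origin. Body 50 (x) x 38 (y) mm; flanges reach y = +-33 mm and rest loosely on the tank's ledges.
- blue_tank: Fixed clear open-topped tank, in which the blue basket hangs with its axes along the tank's and its origin within 5 mm of the centre line, 74 mm below the rim. Outside 120 (x) x 90 (y) x 140 mm high, walls 5 mm, opening 110 x 80 mm. Ledges along the +y and -y walls are 18 mm wide, tops 28 mm up. Origin: centre of its underside, on the table.
- orange_basket: A basket just like the blue one but with orange flanges and bail, in another tank of the same kind; to be left there. Origin: bar centre at the bail's top.
- tray: Fixed square steel drying tray, 130 x 130 mm, walls 3 mm thick and 12 mm high, floor 3 mm above the table. Origin: centre of its underside, on the table; x and y along its sides.
Things that resemble listed ones, but are neither listed nor needed, are in the scene too. What is shaped like the blue_basket but pink is not meant. Of the things shaped like the tray, the steel one is meant.

How it is judged:
On the way, in this order (a step that is already met when the one before it is completed fails the run):
1. the blue basket hangs on the hook, its bottom above the tank's rim (height (world z) of blue_basket above 0.196 m and contact force between hook_rod and blue_basket above 0.2 N), for 0.1 s.
2. the blue basket stands upright in the tray, off the hook (x of blue_basket in the frame of tray between -0.045 and 0.045 m and y of blue_basket in the frame of tray between -0.045 and 0.045 m and z of blue_basket in the frame of tray between 0.05 and 0.064 m and angle between blue_basket's own z axis and vertical below 0.175 rad and linear speed of blue_basket below 0.05 m/s and contact force between hook_rod and blue_basket below 0.05 N), for 0.2 s.
At the end, for the whole second after the job is handed in: Blue basket at rest, upright within 10 deg, off the hook, on the tray floor (origin within 45 mm of its centre along each side); rod at rest on its stand within 20 mm of its start and upright within 10 deg; orange basket within 20 mm of its start (all of step 2 and distance of each of hook_rod, orange_basket from where it was at the start of the episode below 0.02 m and angle between hook_rod's own z axis and vertical below 0.175 rad and linear speed of hook_rod below 0.05 m/s); the robot touches nothing.
It fails at once if the fingers touch the blue basket (over 0.5 N) (contact force between the fingers and blue_basket above 0.5 N).
It fails at once if the blue basket is dropped, slammed down or forced (over 25 N) (contact force between anything else and blue_basket above 25 N).
It fails at once if the orange basket is moved by more than 20 mm (distance of orange_basket from where it was at the start of the episode above 0.02 m).
It also fails if it takes over 67 s, if anything falls off the work surface, if the arm or the gripper's body presses on something with over 40 N, if the wrist force passes 120 N, or if a joint passes its speed limit or range.

## Working session

There is one attempt and no reset: what is moved stays moved. The work goes in short steps, each a Python script; the robot and the scene stay as the last script left them, time stands still between calls to the robot, and variables do not carry over. Pictures are saved under pics/ and viewed, and the job is handed in when it is done.

```bash
ls; mkdir -p pics
python3 - <<'E'
from plant import *
import cv2, numpy as np
for n in ["scene","top","wrist"]:
    c=get_calibration(n); im,d=get_image(n)
    np.savez(f"{n}0.npz",im=im,d=d,K=c["intrinsics"],D=c["dist_coeffs"],T=c["world_from_camera"])
    cv2.imwrite(f"pics/{n}0.png",im[:,:,::-1])
    print(n,np.round(c["intrinsics"],1).tolist(),c["dist_coeffs"],np.round(c["world_from_camera"],3).tolist())
o=observe();print(o)
E
```

```text
pics
scene [[457.4, 0.0, 322.2], [0.0, 457.4, 234.8], [0.0, 0.0, 1.0]] [-0.11133094  0.          0.          0.          0.        ] [[-0.04, 0.791, -0.61, 1.139], [0.999, 0.039, -0.015, -0.005], [0.012, -0.61, -0.792, 1.021], [0.0, 0.0, 0.0, 1.0]]
top [[486.2, 0.0, 314.0], [0.0, 486.2, 245.1], [0.0, 0.0, 1.0]] [-0.04679199  0.          0.          0.          0.        ] [[-0.01, -0.999, 0.049, 0.412], [-1.0, 0.009, -0.025, -0.008], [0.024, -0.049, -0.998, 1.055], [0.0, 0.0, 0.0, 1.0]]
wrist [[429.4, 0.0, 317.1], [0.0, 429.4, 232.4], [0.0, 0.0, 1.0]] [-0.08835931  0.          0.          0.          0.        ] [[0.238, -0.918, -0.317, 0.231], [-0.971, -0.225, -0.076, -0.588], [-0.002, 0.326, -0.945, 0.373], [0.0, 0.0, 0.0, 1.0]]
{'time_s': 0.15, 'q': array([-1.45613283e+00,  2.21054903e-01,  1.52736919e+00, -3.65378533e-05,
        1.39469980e+00, -1.26107525e-01]), 'joint_velocities': array([-0.00123493, -0.0030577 , -0.00502048,  0.00023686, -0.00173495,
       -0.00102961]), 'joint_torque': array([ 1.71078944e-03, -4.97485006e+01, -3.89902425e+01, -1.29265004e-04,
        7.13202433e-03,  4.04239790e-05]), 'eef_pos': array([ 0.14895718, -0.6064993 ,  0.23043334]), 'tcp_rot': array([-1.67342198,  1.56926467,  1.70894812]), 'ft_force': array([-0.06787869,  0.31424849,  0.8944779 ]), 'torque': array([-0.01863453,  0.03311301,  0.01791181]), 'opening': 0.0853025161292656}
```

View pics/scene0.png

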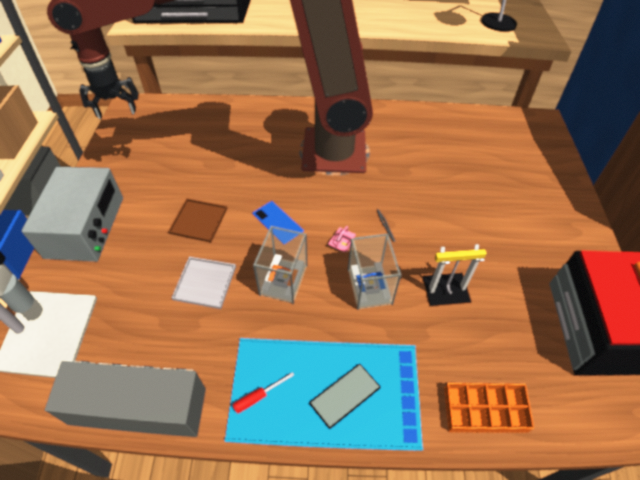

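View pics/top0.png

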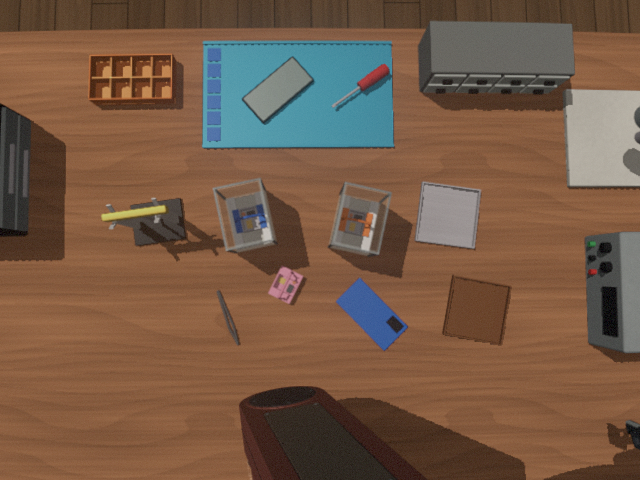

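View pics/wrist0.png

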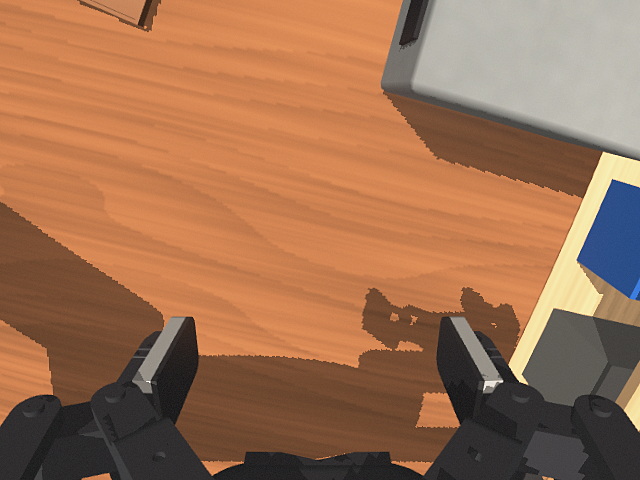

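Candidates in the top view:
- **Baskets:** blue in a tank at (250,215), orange in a tank at (360,220), pink loose at (286,286).
- **Trays:** steel at (448,215), brown at (477,310).

The basket in the tank with the blue handle and the grey steel tray fit the description. I'll confirm both in enlarged crops.

```bash
cat > h.py <<'E'
import numpy as np, cv2
def load(n):
    z=np.load(n+".npz"); return dict(z)
def rays(v,px):
    px=np.asarray(px,float).reshape(-1,1,2)
    u=cv2.undistortPoints(px,v["K"],v["D"]).reshape(-1,2)
    d=np.c_[u,np.ones(len(u))]@v["T"][:3,:3].T
    return v["T"][:3,3],d
def onz(v,px,z):
    o,d=rays(v,px); return o+d*((z-o[2])/d[:,2])[:,None]
def bydepth(v,px):
    o,d=rays(v,px); p=np.asarray(px).astype(int).reshape(-1,2)
    return o+d*v["d"][p[:,1],p[:,0]][:,None]
def tri(v1,p1,v2,p2):
    o1,d1=rays(v1,p1);o2,d2=rays(v2,p2);d1=d1[0]/np.linalg.norm(d1);d2=d2[0]/np.linalg.norm(d2)
    s=np.linalg.lstsq(np.c_[d1,-d2],o2-o1,rcond=None)[0]
    a=o1+s[0]*d1;b=o2+s[1]*d2; return (a+b)/2,np.linalg.norm(a-b)
E
python3 - <<'E'
from h import *
t=load("top0");s=load("scene0")
a=t["im"][165:265,90:490]; b=s["im"][210:320,160:500]
a=cv2.resize(a,(800,200),interpolation=2);b=cv2.resize(b,(800,259),interpolation=2)
cv2.imwrite("pics/crop0.png",np.vstack([a,b])[:,:,::-1])
def comps(v,lo,hi,mn=20):
    h=cv2.cvtColor(v["im"],cv2.COLOR_RGB2HSV); m=cv2.inRange(h,lo,hi)
    n,l,st,c=cv2.connectedComponentsWithStats(m)
    return m,[(i,st[i].tolist(),c[i].round(1).tolist()) for i in range(1,n) if st[i,4]>=mn],l
for n,v in (("top",t),("scene",s)):
    m,c,l=comps(v,(25,150,100),(35,255,255)); print(n,"yellow",c)
    i=max(c,key=lambda x:x[1][4])[0]; ys,xs=np.where(l==i)
    r=cv2.minAreaRect(np.c_[xs,ys].astype(np.float32)); print(r)
    P=bydepth(v,np.c_[xs,ys]); print(np.median(P,0), np.percentile(P,[5,95],axis=0).round(3).tolist())
    m,c,l=comps(v,(105,150,50),(125,255,255),5); print(n,"blue",c)
E
```

```text
top yellow []Traceback (most recent call last):
  File "<stdin>", line 12, in <module>
ValueError: max() iterable argument is empty
```

View pics/crop0.png

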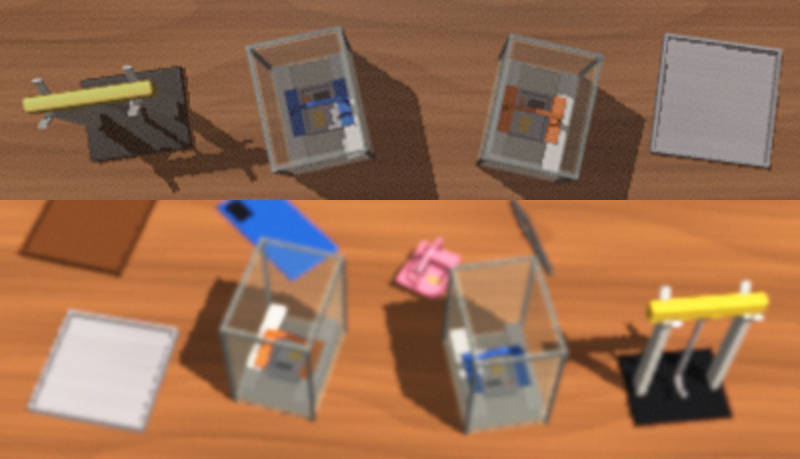

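The crop confirms it: the blue bail and flanges are in the left tank at crop (320,105), and the steel tray is at crop (715,100), about (448,215) in the full top picture. Next I'll measure the bar, tank rim and tray.

```bash
cat > m1.py <<'E'
from h import *
t=load("top0");s=load("scene0")
def comps(v,lo,hi,mn=20):
    h=cv2.cvtColor(v["im"],cv2.COLOR_RGB2HSV); m=cv2.inRange(h,lo,hi)
    n,l,st,c=cv2.connectedComponentsWithStats(m)
    return m,[(i,st[i].tolist(),c[i].round(1).tolist()) for i in range(1,n) if st[i,4]>=mn],l
print(cv2.cvtColor(t["im"],cv2.COLOR_RGB2HSV)[212,130:140:3])
for n,v in (("top",t),("scene",s)):
    m,c,l=comps(v,(24,110,100),(35,255,255),60); print(n,"yellow",c)
    i=max(c,key=lambda x:x[1][4])[0]; ys,xs=np.where(l==i)
    r=cv2.minAreaRect(np.c_[xs,ys].astype(np.float32)); print(r)
    P=bydepth(v,np.c_[xs,ys]); print(np.median(P,0), np.percentile(P,[5,95],axis=0).round(3).tolist())
    m,c,l=comps(v,(105,120,40),(125,255,255),5); print(n,"blue",c)
    h=v["d"]; 
# tray: grey bright
h=cv2.cvtColor(t["im"],cv2.COLOR_RGB2HSV)
m=((h[:,:,1]<40)&(h[:,:,2]>100)).astype(np.uint8)
m[:,:400]=0;m[:,500:]=0;m[:160]=0;m[270:]=0
m=cv2.morphologyEx(m,cv2.MORPH_OPEN,np.ones((3,3)))
ys,xs=np.where(m);r=cv2.minAreaRect(np.c_[xs,ys].astype(np.float32));print("tray",r)
B=cv2.boxPoints(r);P=onz(t,B,0.012);print(P.round(4),P.mean(0),[np.linalg.norm(P[i]-P[i-1]) for i in range(4)])
E
python3 m1.py
python3 - <<'E'
from h import *
t=load("top0");s=load("scene0")
a=cv2.resize(t["im"][170:260,95:285],(800,380),interpolation=2)
cv2.imwrite("pics/c1.png",a[:,:,::-1])
a=cv2.resize(s["im"][225:315,335:495],(800,450),interpolation=2)
cv2.imwrite("pics/c2.png",a[:,:,::-1])
E
```

```text
[[ 29 114 199]
 [ 28 117 199]
 [ 28 122 195]
 [ 27 120 198]]
top yellow [(1, [102, 205, 63, 15, 385], [133.6, 212.1])]
((133.00999450683594, 212.0700225830078), (6.3639607429504395, 63.35676574707031), 81.8698959350586)
[0.51888375 0.30149456 0.16633651] [[0.51, 0.25, 0.163], [0.53, 0.354, 0.169]]
top blue [(1, [208, 48, 13, 13, 156], [214.0, 54.4]), (2, [208, 64, 13, 13, 168], [214.0, 70.0]), (3, [208, 80, 13, 13, 163], [213.8, 86.0]), (4, [207, 96, 14, 13, 170], [213.4, 101.8]), (5, [207, 112, 14, 13, 175], [213.4, 118.0]), (6, [207, 128, 14, 13, 170], [213.0, 134.0]), (7, [257, 206, 5, 4, 9], [259.4, 206.9]), (12, [243, 213, 23, 14, 89], [258.5, 218.5]), (20, [337, 279, 70, 71, 2113], [369.7, 313.0])]
scene yellow [(1, [437, 250, 49, 9, 295], [460.8, 253.8])]
((461.0314025878906, 253.92361450195312), (6.352965354919434, 48.23821258544922), 85.76361083984375)
[0.52090856 0.30061236 0.16716605] [[0.511, 0.25, 0.161], [0.531, 0.353, 0.17]]
scene blue [(1, [558, 0, 82, 182, 9377], [605.0, 84.3]), (2, [253, 202, 50, 30, 676], [276.0, 217.8]), (3, [0, 210, 34, 68, 1550], [13.7, 240.7]), (4, [273, 229, 24, 14, 181], [283.5, 234.9]), (5, [364, 273, 18, 4, 41], [373.3, 274.3]), (6, [357, 276, 4, 9, 22], [358.8, 279.7]), (7, [380, 280, 4, 8, 20], [381.4, 283.6]), (8, [400, 352, 12, 11, 120], [405.1, 357.0]), (9, [401, 366, 12, 12, 124], [406.1, 371.5]), (10, [401, 381, 13, 12, 137], [407.0, 386.5]), (11, [402, 396, 13, 13, 145], [407.8, 402.4]), (12, [403, 412, 13, 13, 149], [408.8, 418.5]), (13, [404, 429, 13, 13, 161], [409.9, 435.2])]
tray ((447.706298828125, 214.70809936523438), (60.01876449584961, 59.92192459106445), 6.952957630157471)
[[ 0.4703 -0.2509  0.012 ]
 [ 0.6001 -0.2697  0.012 ]
 [ 0.5838 -0.4015  0.012 ]
 [ 0.4534 -0.3817  0.012 ]] [ 0.52689034 -0.3259633   0.012     ] [np.float64(0.13182948227431104), np.float64(0.13118533334217072), np.float64(0.1328566547249595), np.float64(0.13192020141448058)]
```

View pics/c1.png

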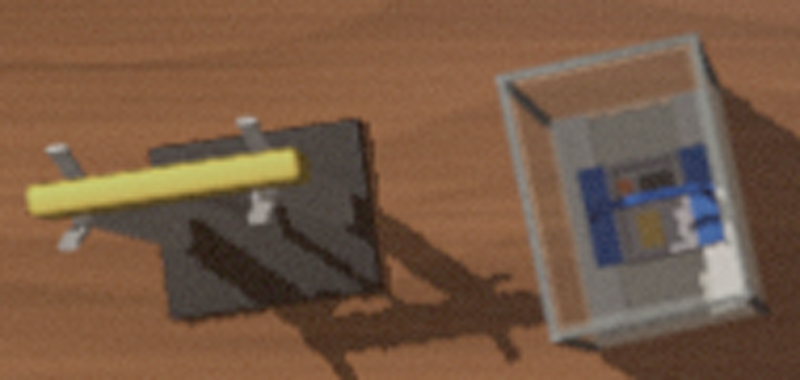

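View pics/c2.png

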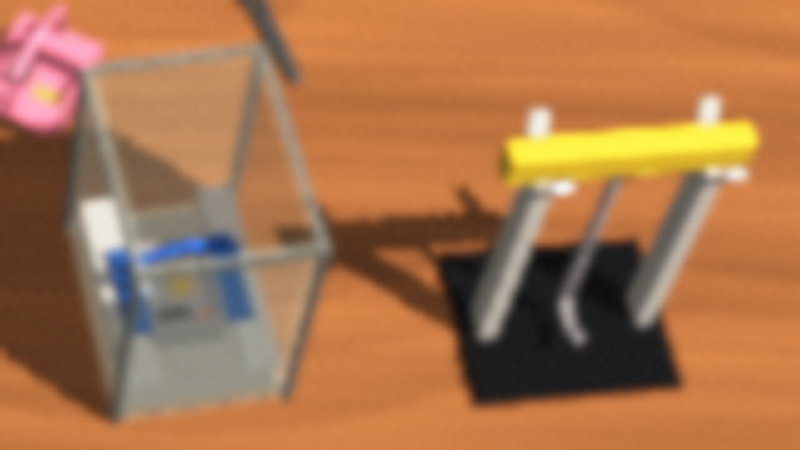

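The hook foot shows at about c2 (565,300) to (582,340). It points toward the scene camera, so rod +x is roughly world +x. Next I'll cast the tank rim corners and bar ends onto their known heights.

Run:
```python
from h import *
from plant import inverse_kinematics
t=load("top0");s=load("scene0")
# tank rim outer corners (top crop c1)
C=np.array([(498,77),(699,36),(768,306),(556,343)])/[800/190,380/90]+[95,170]-0.4
P=onz(t,C,0.14);print(P.round(4).tolist(),P.mean(0),[np.linalg.norm(P[i]-P[i-1]).round(4) for i in range(4)])
C2=np.array([(80,70),(264,45),(330,250),(118,258)])/[5,5]+[335,225]-0.4
Q=onz(s,C2,0.14);print(Q.round(4).tolist(),Q.mean(0),[np.linalg.norm(Q[i]-Q[i-1]).round(4) for i in range(4)])
# bail center: top crop (655,195) scene crop (180,245)
p,e=tri(t,[np.array([655,194])/4.21+[95,170]],s,[np.array([180,247])/5+[335,225]]);print("bail",p,e)
ends=np.array([(29,202),(299,166)])/4.21+[95,170]-.4
for z in(0.163,):
  E_=onz(t,ends,z);print(E_,E_.mean(0),np.linalg.norm(E_[0]-E_[1]))
ends=np.array([(505,162),(757,140)])/5+[335,225]-.4
E_=onz(s,ends,0.163);print(E_,E_.mean(0),np.linalg.norm(E_[0]-E_[1]))
for yaw in (-1.5,1.5):
  print(inverse_kinematics([0.52,0.3,0.3],[0,np.pi/2,yaw]),inverse_kinematics([0.5,0.06,0.4],[0,np.pi/2,yaw]))
```

```text
[[0.5667, 0.1598, 0.14], [0.5846, 0.0695, 0.14], [0.4629, 0.0391, 0.14], [0.4472, 0.1338, 0.14]] [0.51538422 0.10056957 0.14      ] [np.float64(0.1223), np.float64(0.0921), np.float64(0.1254), np.float64(0.0959)]
[[0.4688, 0.0471, 0.14], [0.4491, 0.1372, 0.14], [0.5668, 0.1621, 0.14], [0.5755, 0.0647, 0.14]] [0.51504738 0.10275666 0.14      ] [np.float64(0.1081), np.float64(0.0922), np.float64(0.1204), np.float64(0.0978)]
bail [0.52082068 0.09955875 0.06473074] 0.005873152891279863
[[0.50960229 0.36087798 0.163     ]
 [0.52429649 0.24248373 0.163     ]] [0.51694939 0.30168086 0.163     ] 0.11930262453516646
[[0.53002002 0.2422443  0.163     ]
 [0.51206895 0.36412333 0.163     ]] [0.52104449 0.30318381 0.163     ] 0.12319390713836567
[ 3.91974066e-01  1.25831531e-01  1.50569658e+00 -4.44089210e-16
  1.51006455e+00  3.21177739e-01] [-3.72920753e-02 -1.28126040e-01  1.57704853e+00 -4.44089210e-16
  1.69267016e+00 -1.08088402e-01]
[ 0.39197407  0.12583153  1.50569658  0.          1.51006455 -2.67882226] None
```

Run:
```python
from plant import *
from h import *
def snap(n):
    c=get_calibration("wrist"); im,d=get_image("wrist")
    np.savez(n+".npz",im=im,d=d,K=c["intrinsics"],D=c["dist_coeffs"],T=c["world_from_camera"])
    cv2.imwrite(f"pics/{n}.png",im[:,:,::-1]); print(n,c["world_from_camera"][:3,3].round(3),observe()["time_s"])
o=observe();p=o["eef_pos"].copy();p[2]=0.32
move_l(p,feed=0.3)
th=np.radians(12.5)
movep([0.515,0.125,0.32],[0,np.pi/2,th-np.pi/2]); hold(0.2); snap("w1")
th=np.radians(7.7)
movep([0.519,0.325,0.33],[0,np.pi/2,th-np.pi/2]); hold(0.2); snap("w2")
print(observe()["eef_pos"],observe()["ft_force"])
```

```text
w1 [0.497 0.206 0.462] 3.7167
w2 [0.508 0.406 0.473] 4.7833
[0.51951271 0.32353828 0.33025587] [ 0.89422883  0.51069726 -0.53113897]
```

View pics/w1.png

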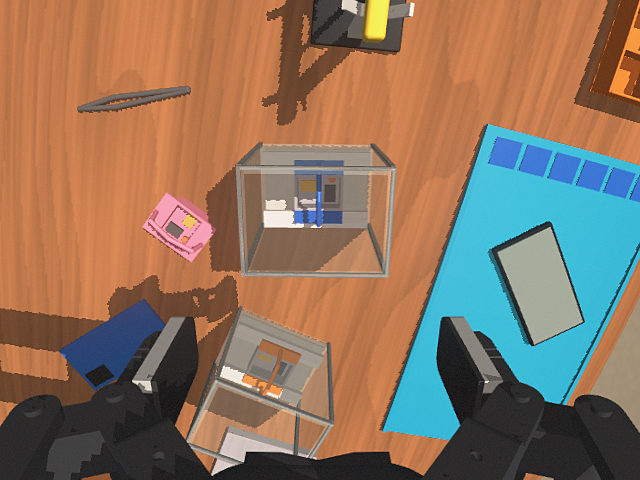

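View pics/w2.png

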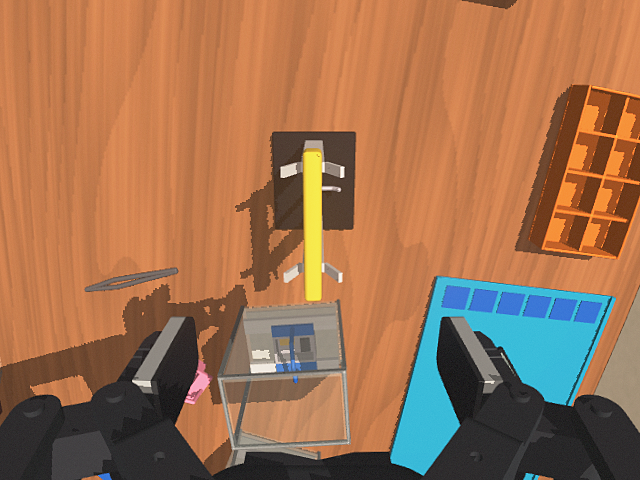

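w2 shows the bar from (312,150) to (314,300) and the hook at (332,188), pointing right in the picture. That makes rod +x roughly world +x. w1 shows the blue tank rim with corners at about (238,168), (395,168), (388,274) and (243,274), and the bail near (318,200).

Run:
```python
from h import *
v=load("w1"); 
a=cv2.resize(v["im"][130:290,225:410],(740,640),interpolation=2)[:600]
cv2.imwrite("pics/w1c.png",a[:,:,::-1])
w=load("w2")
h=cv2.cvtColor(w["im"],cv2.COLOR_RGB2HSV);m=cv2.inRange(h,(24,110,100),(35,255,255));m[:120]=0
n,l,st,c=cv2.connectedComponentsWithStats(m);i=1+st[1:,4].argmax();ys,xs=np.where(l==i);print(st[i])
P=bydepth(w,np.c_[xs,ys]);print(np.median(P,0),np.percentile(P[:,2],[5,50,95]))
# outline rows -> top face edges per row
E=[]
for r in range(ys.min()+4,ys.max()-4,4):
    x=xs[ys==r];E.append(((x.min()+x.max())/2,r,x.max()-x.min()))
E=np.array(E);zt=0.168
Q=onz(w,E[:,:2],zt);d=np.polyfit(Q[:,1],Q[:,0],1);print("theta",np.degrees(np.arctan(-d[0])),"x at y .302",np.polyval(d,.302), E[::8])
for z in (0.168,0.157):
    print(z,onz(w,[[312.5,ys.min()],[314.5,ys.max()]],z))
```

```text
[ 305  152   17  149 2286]
[0.51836873 0.30778161 0.16671968] [0.16549589 0.16671968 0.16792008]
theta 7.624300251066632 x at y .302 0.5189630042491209 [[312.5 156.   15. ]
 [312.5 188.   15. ]
 [313.  220.   14. ]
 [313.  252.   14. ]
 [313.  284.   14. ]]
0.168 [[0.51116684 0.36077941 0.168     ]
 [0.52766559 0.24489651 0.168     ]]
0.157 [[0.51126842 0.35914852 0.157     ]
 [0.52836293 0.23908113 0.157     ]]
```

View pics/w1c.png

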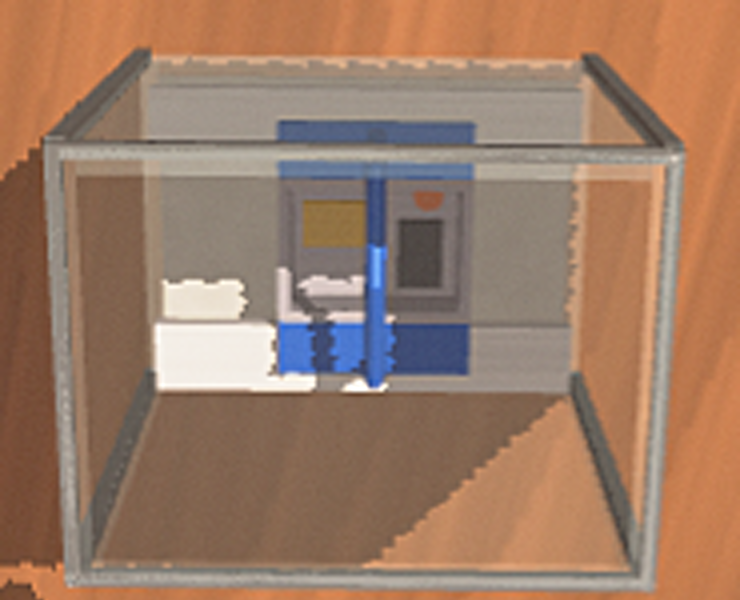

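Run:
```python
from h import *
v=load("w1")
def f(x): return np.array(x)/4+[225,130]-.4
R=onz(v,f([(47,140),(684,148),(655,590),(70,585)]),0.14)
print("rim",R.round(4).tolist(),R.mean(0),[np.linalg.norm(R[i]-R[i-1]).round(4) for i in range(4)])
print("yaws",[np.degrees(np.arctan2(*(b-a)[[1,0]])).round(2) for a,b in ((R[0],R[1]),(R[3],R[2]),(R[3],R[0]),(R[2],R[1]))])
F=onz(v,f([(277,121),(474,121),(469,375),(276,375)]),0.032)
print("flange",F.round(4).tolist(),F.mean(0),[np.linalg.norm(F[i]-F[i-1]).round(4) for i in range(4)])
print("yaws",[np.degrees(np.arctan2(*(b-a)[[1,0]])).round(2) for a,b in ((F[0],F[1]),(F[3],F[2]),(F[3],F[0]),(F[2],F[1]))])
B=onz(v,f([(376,200),(376,255),(376,300)]),0.066);print("bail",B)
print(B[1]-F.mean(0))
```

```text
rim [[0.4495, 0.137, 0.14], [0.5677, 0.1614, 0.14], [0.5868, 0.0715, 0.14], [0.4685, 0.0467, 0.14]] [0.51813316 0.10413757 0.14      ] [np.float64(0.0923), np.float64(0.1206), np.float64(0.0919), np.float64(0.1209)]
yaws [np.float64(11.67), np.float64(11.86), np.float64(101.88), np.float64(102.03)]
flange [[0.4895, 0.1309, 0.032], [0.5379, 0.1416, 0.032], [0.5522, 0.0761, 0.032], [0.5026, 0.0652, 0.032]] [0.52053782 0.10342821 0.032     ] [np.float64(0.067), np.float64(0.0495), np.float64(0.067), np.float64(0.0508)]
yaws [np.float64(12.4), np.float64(12.4), np.float64(101.21), np.float64(102.35)]
bail [[0.51650201 0.12357926 0.066     ]
 [0.51936096 0.11063877 0.066     ]
 [0.52174297 0.09985798 0.066     ]]
[-0.00117686  0.00721056  0.034     ]
```

```bash
cat > s.py <<'E'
from plant import *
from h import *
def snap(n,cam="wrist"):
    c=get_calibration(cam); im,d=get_image(cam)
    np.savez(n+".npz",im=im,d=d,K=c["intrinsics"],D=c["dist_coeffs"],T=c["world_from_camera"])
    cv2.imwrite(f"pics/{n}.png",im[:,:,::-1])
def yaw(deg): return [0,np.pi/2,np.radians(deg)-np.pi/2]
def st(m=""):
    o=observe();print(m,"t%.2f"%o["time_s"],o["eef_pos"].round(4),"F",o["ft_force"].round(2),"op %.4f"%o["opening"])
E
python3 - <<'E'
from s import *
c=[0.519,0.302]
movep(c+[0.24],yaw(7.6)); st()
print(move_l(c+[0.139],feed=0.12,max_force=8)); st("down")
gripper_to(0.0,60); hold(0.2); st("closed")
snap("w3")
E
```

```text
t5.24 [0.5191 0.3016 0.2403] F [0.07 0.25 0.12] op 0.0855
False
down t6.23 [0.5197 0.3024 0.1401] F [ 0.18  0.7  -0.3 ] op 0.0854
closed t7.08 [0.5192 0.3021 0.1393] F [0.23 0.36 2.71] op 0.0132
```

View pics/w3.png

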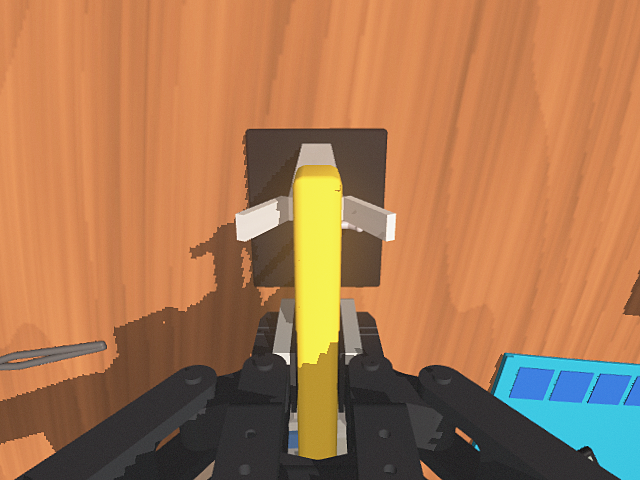

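The grip holds at 13.2 mm, with the bar centred between the pads in w3. I'll lift and check the hook's position.

Run:
```python
from s import *
w=load("w3");print("bar top z", bydepth(w,[[318,200],[318,240],[318,300],[318,330]]).round(4).tolist())
p=observe()["eef_pos"]
move_l([0.5192,0.3021,0.1393+0.17],feed=0.15); hold(0.2); st("lift")
snap("s4","scene");snap("t4","top");snap("w4")
s=load("s4");a=cv2.resize(s["im"][180:330,400:520],(480,600),interpolation=2)
t=load("t4");b=cv2.resize(t["im"][170:260,80:150],(311,400),interpolation=2);b=np.vstack([b,np.zeros((200,311,3),np.uint8)])
cv2.imwrite("pics/c4.png",np.hstack([a,b])[:,:,::-1])
```

```text
bar top z [[0.5122, 0.3548, 0.1672], [0.5138, 0.3432, 0.1674], [0.5163, 0.3241, 0.167], [0.5177, 0.3138, 0.167]]
lift t8.62 [0.5189 0.3019 0.3083] F [-0.19  0.3  -1.12] op 0.0131
```

View pics/c4.png

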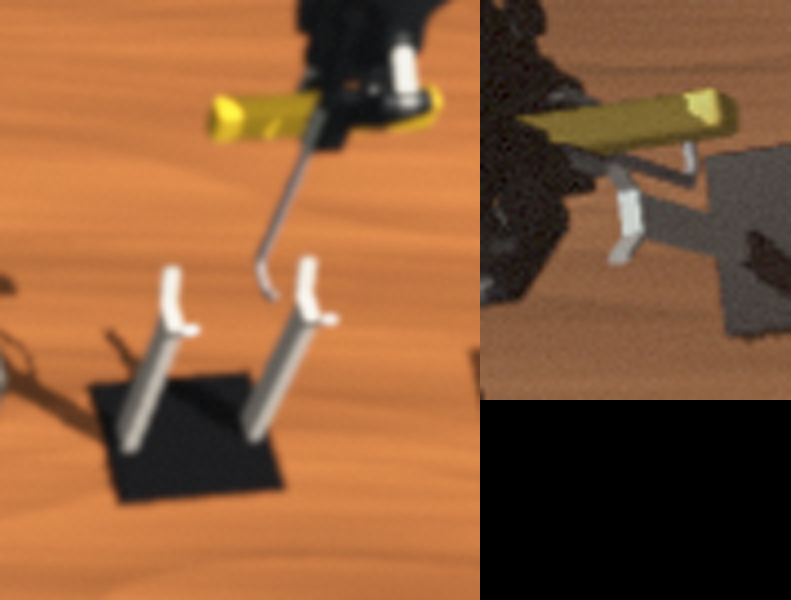

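View pics/w4.png

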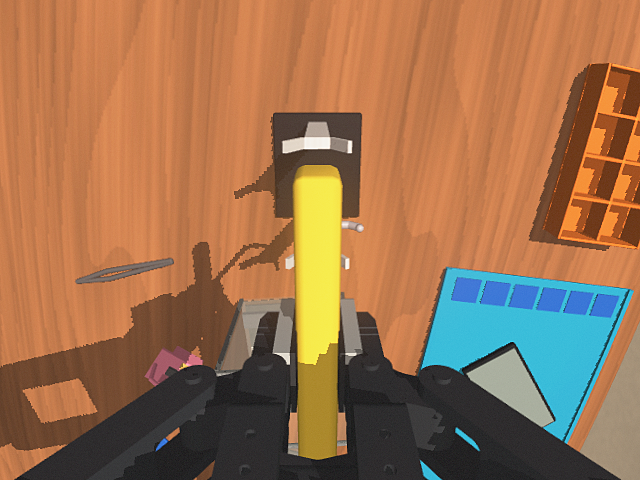

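Run:
```python
from h import *
t=load("t4");s=load("s4");w=load("w4")
ps=np.array([274,296])/4+[400,180]-.4; pt=np.array([690-480,148])/4.44+[80,170]-.4; pw=np.array([361,228])
th=np.radians(7.6);r=np.array([0.5189,0.3019,0.3083+0.017])
pred=r+[0.026*np.cos(th),.026*np.sin(th),-0.126]
print("pred tip",pred)
for a in((t,pt,s,ps),(w,pw,s,ps),(w,pw,t,pt)): print(tri(a[0],[a[1]],a[2],[a[3]]))
```

```text
pred tip [0.5446716  0.30533867 0.1993    ]
(array([0.53339454, 0.309196  , 0.18490498]), np.float64(0.005594971177103621))
(array([0.54532022, 0.30562488, 0.20221728]), np.float64(3.3994370920439674e-05))
(array([0.53920597, 0.30333324, 0.19425672]), np.float64(0.014477375770650938))
```

Wrist and scene triangulation put the hook tip within 3 mm of prediction, with a 0.03 mm ray gap. The top pick is partly hidden and disagrees, so I'm leaving it out. Next I'll take the rod behind the bail and lower it.

```bash
cat >> s.py <<'E'
TH=12.2
bail=np.array([0.5208,0.1034,0.066]); ux=np.array([np.cos(np.radians(TH)),np.sin(np.radians(TH)),0])
def tcp_for_mouth(m,u=ux): return m-0.013*u+np.array([0,0,0.127-0.017])
E
python3 - <<'E'
from s import *
pre=tcp_for_mouth(bail-0.026*ux+[0,0,-0.013]); print(pre)
hi=pre.copy();hi[2]=0.309
move_l(hi,feed=0.18,rotation=yaw(TH)); st("above")
hold(0.3);st()
m=pre.copy();m[2]=0.20
print(move_l(m,feed=0.12,max_force=6)); st()
print(move_l(pre,feed=0.06,max_force=5)); hold(.2);st("low")
snap("s5","scene");snap("w5")
s=load("s5");a=cv2.resize(s["im"][210:330,320:440],(600,600),interpolation=2)
cv2.imwrite("pics/c5.png",a[:,:,::-1])
E
```

```text
[0.48268078 0.09515833 0.163     ]
above t10.08 [0.4827 0.0957 0.309 ] F [ 0.35 -0.34 -1.06] op 0.0130
 t10.38 [0.4827 0.0956 0.3089] F [ 0.55  0.56 -1.29] op 0.0133
False
 t11.44 [0.4833 0.0952 0.2009] F [ 0.03 -0.17 -0.2 ] op 0.0131
False
low t12.41 [0.483  0.0952 0.1635] F [ 0.33  0.36 -0.21] op 0.0128
```

View pics/c5.png

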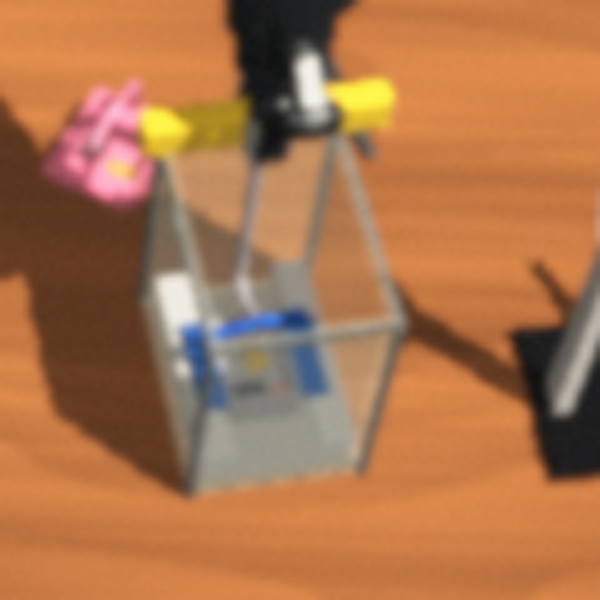

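View pics/w5.png

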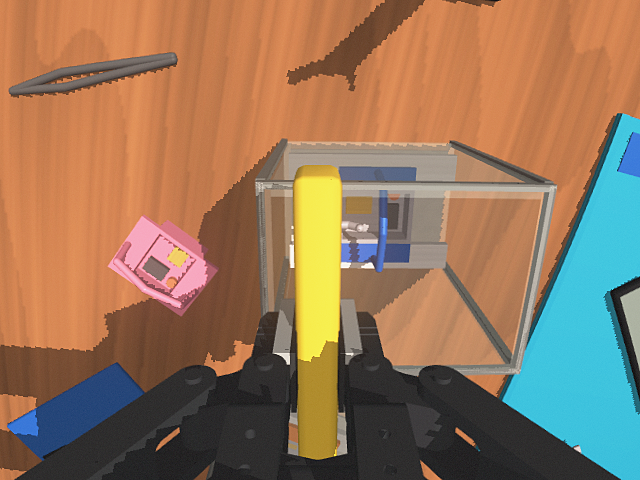

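In w5 the hook tip is at (367,227) and the bail runs down near column 383. The tip is behind the bail and clear, as intended. I'll check its lateral offset, then advance and raise.

Run:
```python
from s import *
w=load("w5");uy=np.array([-ux[1],ux[0],0])
p=onz(w,[[367,227]],0.0555)[0]; print("tip rel bail x,y",(p-bail)@ux,(p-bail)@uy)
b=onz(w,[[383,215],[383,228]],0.066); print("bail rel", [((q-bail)@ux,(q-bail)@uy) for q in b])
m=tcp_for_mouth(bail+[0,0,-0.013])+0.0*ux
print(move_l(m,feed=0.05,max_force=3)); hold(.2); st("under")
snap("w6");snap("s6","scene")
s=load("s6");a=cv2.resize(s["im"][210:330,320:440],(600,600),interpolation=2)
cv2.imwrite("pics/c6.png",a[:,:,::-1])
```

```text
tip rel bail x,y -0.008214814289911538 0.00022612656138213254
bail rel [(np.float64(-0.000404296497017687), np.float64(0.011085422988854612)), (np.float64(-1.4921358771135352e-05), np.float64(0.0030779556292153403))]
False
under t13.38 [0.5079 0.1006 0.163 ] F [ 0.18 -0.22 -1.52] op 0.0129
```

View pics/w6.png

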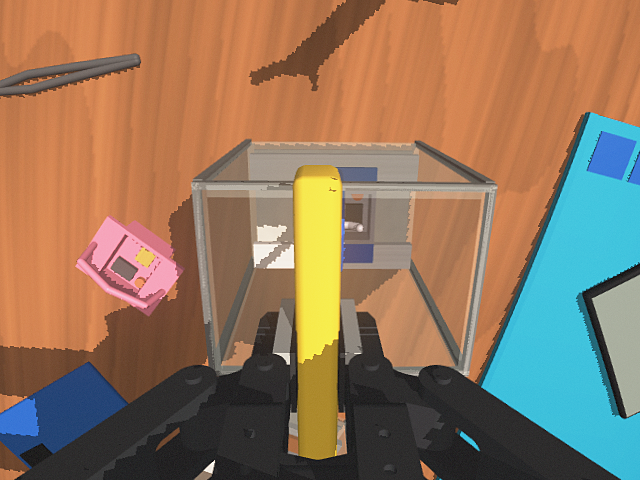

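View pics/c6.png

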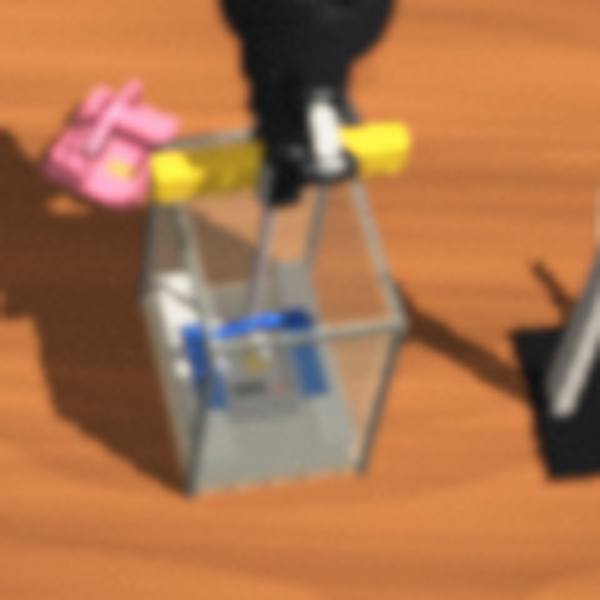

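The tip at (361,228) has passed ahead of the bail, whose edge is at column 343. Now I'll raise slowly.

Run:
```python
from s import *
m=tcp_for_mouth(bail+[0,0,0.017])
print(move_l(m,feed=0.03,max_force=6)); hold(.3); st("up")
snap("w7");snap("s7","scene")
s=load("s7");a=cv2.resize(s["im"][210:330,320:440],(400,400),interpolation=2)
b=cv2.resize(load("w7")["im"][120:320,180:380],(400,400))
cv2.imwrite("pics/c7.png",np.hstack([a,b])[:,:,::-1])
```

```text
False
up t14.93 [0.508  0.1007 0.1929] F [-0.07 -0.05 -2.09] op 0.0135
```

View pics/c7.png

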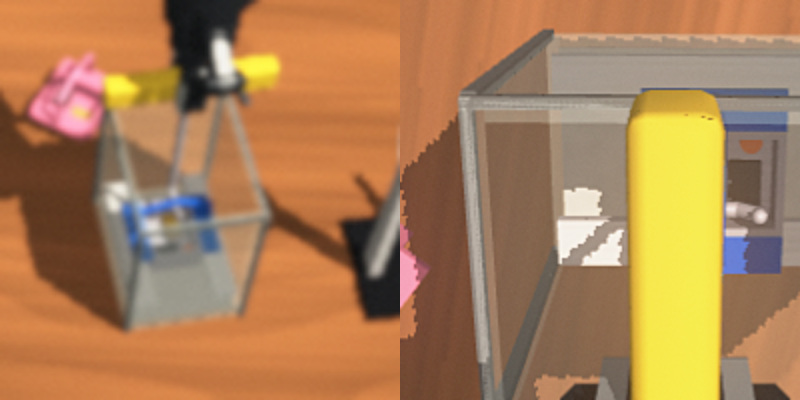

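Run:
```python
from s import *
m=tcp_for_mouth(np.r_[bail[:2],0.245])
print(move_l(m,feed=0.07,max_force=8)); hold(.4); st("up")
snap("w8");snap("s8","scene")
s=load("s8");a=cv2.resize(s["im"][180:330,320:470],(500,500),interpolation=2)
cv2.imwrite("pics/c8.png",a[:,:,::-1])
```

```text
False
up t17.89 [0.5081 0.1006 0.355 ] F [-1.05  0.29 -2.05] op 0.0129
```

View pics/c8.png

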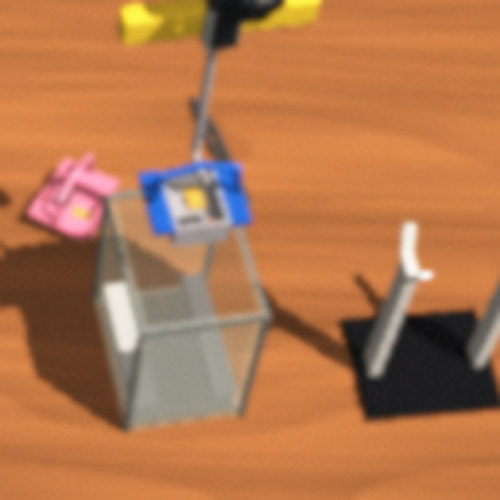

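View pics/w8.png

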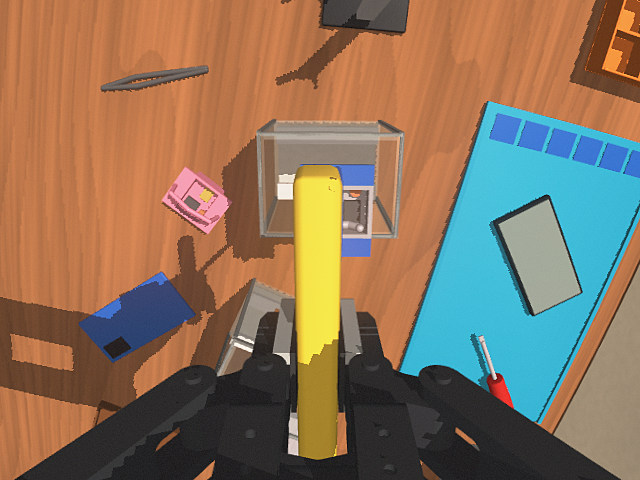

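The basket hangs clear above the rim. Now I'll carry it over the tray.

```bash
cat >> s.py <<'E'
TR=np.array([0.5269,-0.3260,0]); TY=-8.2
vx=np.array([np.cos(np.radians(TY)),np.sin(np.radians(TY)),0])
E
python3 - <<'E'
from s import *
move_l(tcp_for_mouth(TR+[0,0,0.245],vx),feed=0.11,rotation=yaw(TY)); hold(.4); st("over")
print(move_l(tcp_for_mouth(TR+[0,0,0.10],vx),feed=0.09,max_force=8)); hold(.4); st("low")
snap("w9");snap("s9","scene")
s=load("s9");a=cv2.resize(s["im"][200:350,130:280],(500,500),interpolation=2)
cv2.imwrite("pics/c9.png",a[:,:,::-1])
E
```

```text
over t22.40 [ 0.5141 -0.3241  0.355 ] F [-0.07  0.47 -0.92] op 0.0128
False
low t24.56 [ 0.5141 -0.3241  0.2101] F [ 0.16  0.35 -1.29] op 0.0129
```

View pics/c9.png

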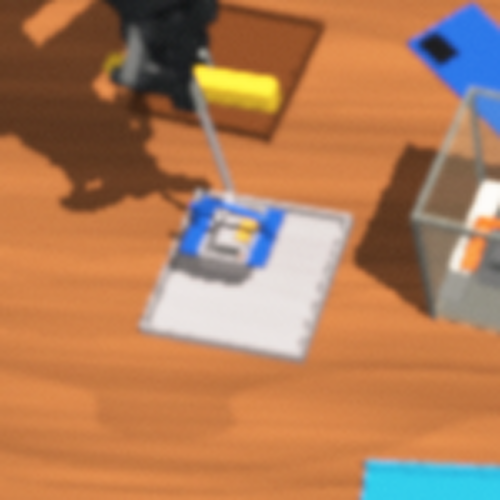

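View pics/w9.png

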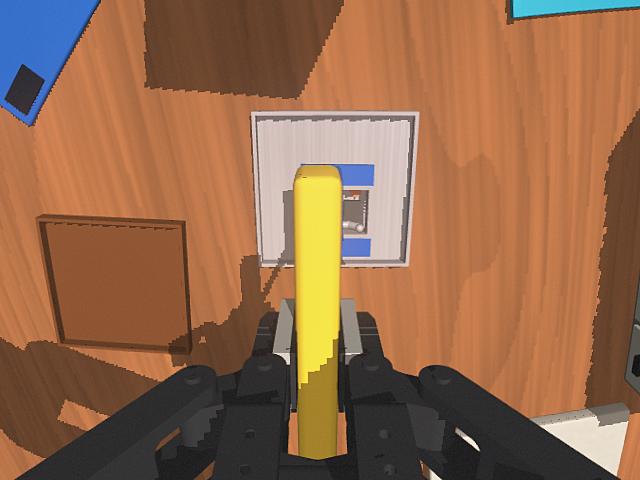

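Run:
```python
from s import *
w=load("w9");P=onz(w,[(252,113),(419,112),(409,267),(261,265)],0.012);print("tray",P.mean(0),P.round(3).tolist())
print(move_l(tcp_for_mouth(TR+[0,0,0.065],vx),feed=0.05,max_force=8)); st()
print(move_l(tcp_for_mouth(TR+[0,0,0.044],vx),feed=0.015,max_force=5)); hold(.3); st("down")
snap("w10");snap("s10","scene")
s=load("s10");a=cv2.resize(s["im"][200:350,130:280],(400,400),interpolation=2)
b=cv2.resize(load("w10")["im"][100:300,240:440],(400,400),interpolation=2)
cv2.imwrite("pics/c10.png",np.hstack([a,b])[:,:,::-1])
```

```text
tray [ 0.52882096 -0.32701192  0.012     ] [[0.473, -0.254, 0.012], [0.601, -0.272, 0.012], [0.583, -0.401, 0.012], [0.457, -0.381, 0.012]]
False
 t25.51 [ 0.5142 -0.3243  0.1753] F [-0.66  0.41 -0.98] op 0.0131
False
down t27.36 [ 0.5141 -0.3241  0.154 ] F [-0.24  0.15 -1.24] op 0.0132
```

View pics/c10.png

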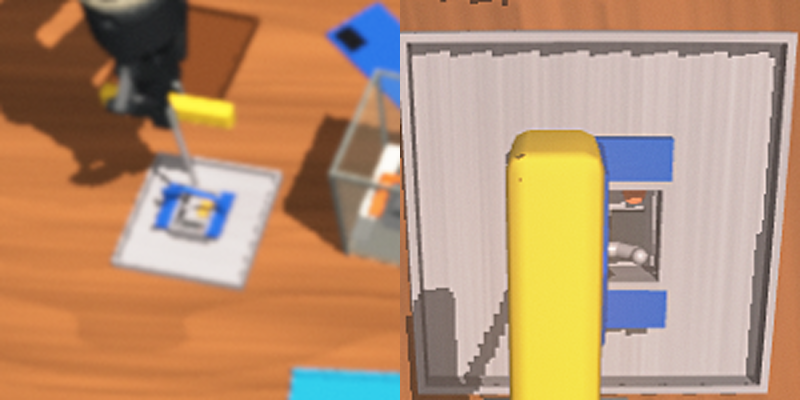

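The basket stands on the tray floor with the bail loose in the hook. I'll go 3 mm lower for margin, then back out along −x with a low force stop.

Run:
```python
from s import *
print(move_l(tcp_for_mouth(TR+[0,0,0.041],vx),feed=0.02,max_force=4)); st("down")
r=move_l(tcp_for_mouth(TR-0.034*vx+[0,0,0.041],vx),feed=0.04,max_force=3); print(r); hold(.2); st("back")
snap("w11");snap("s11","scene")
s=load("s11");a=cv2.resize(s["im"][200:350,130:280],(400,400),interpolation=2)
b=cv2.resize(load("w11")["im"][100:300,240:440],(400,400),interpolation=2)
cv2.imwrite("pics/c11.png",np.hstack([a,b])[:,:,::-1])
```

```text
False
down t27.76 [ 0.5138 -0.324   0.1507] F [-0.21  0.48 -0.82] op 0.0131
False
back t28.96 [ 0.4806 -0.3193  0.151 ] F [ 0.04  0.45 -1.38] op 0.0130
```

View pics/c11.png

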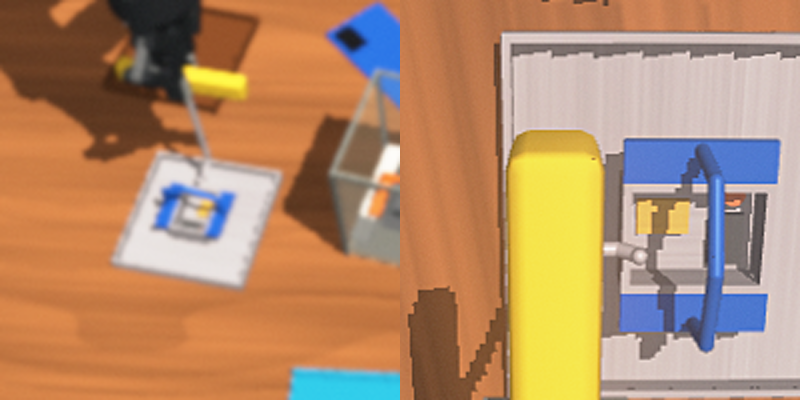

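The hook is clear of the bail and the basket is upright and unmoved. Now I'll return the rod to its stand.

Run:
```python
from s import *
p=observe()["eef_pos"].copy();p[2]=0.32
move_l(p,feed=0.12); 
g=[0.5192,0.3021]
move_l(g+[0.32],feed=0.2,rotation=yaw(7.6)); hold(.3); st("over stand")
move_l(g+[0.165],feed=0.12,max_force=8); hold(.2); st()
snap("w12"); snap("s12","scene")
a=load("w12")["im"];cv2.imwrite("pics/w12.png",a[:,:,::-1])
```

```text
over stand t34.18 [0.5192 0.302  0.32  ] F [-0.11 -0.14 -1.52] op 0.0129
 t35.83 [0.5196 0.3023 0.1657] F [ 0.79 -0.02 -1.76] op 0.0127
```

View pics/w12.png

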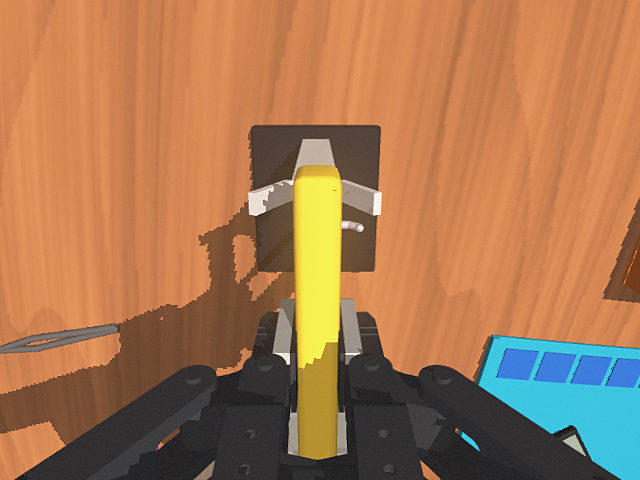

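The bar is centred over both notches at about (318,200). I'll lower it, release, back off and check.

Run:
```python
from s import *
g=[0.5192,0.3021]
print(move_l(g+[0.1395],feed=0.03,max_force=5)); hold(.2); st("set")
gripper_to(0.03);hold(.2);gripper_to(0.085); hold(.3); st("open")
move_l(g+[0.30],feed=0.12); hold(.2)
movep([0.45,0.20,0.42],yaw(7.6)); hold(.4)
snap("w13");snap("s13","scene");snap("t13","top");st()
for n in("s13","t13"): pass
def bar(v):
    h=cv2.cvtColor(v["im"],cv2.COLOR_RGB2HSV);m=cv2.inRange(h,(24,110,100),(35,255,255))
    n,l,s,c=cv2.connectedComponentsWithStats(m);i=1+s[1:,4].argmax();return s[i],c[i]
for a in("scene0","s13","top0","t13"): print(a,bar(load(a)))
```

```text
True
set t36.95 [0.5188 0.3019 0.1392] F [-0.38  0.22  6.44] op 0.0131
open t38.34 [0.5178 0.3015 0.138 ] F [-0.76  0.04  0.33] op 0.0852
 t41.32 [0.4501 0.2001 0.4198] F [1.25 0.73 0.71] op 0.0848
scene0 (array([437, 250,  49,   9, 295], dtype=int32), array([460.76949153, 253.82372881]))
s13 (array([437, 250,  49,   9, 298], dtype=int32), array([460.76845638, 253.8557047 ]))
top0 (array([102, 205,  63,  15, 385], dtype=int32), array([133.64675325, 212.05714286]))
t13 (array([133, 205,  32,  11, 198], dtype=int32), array([148.81313131, 209.88888889]))
```

View pics/s13.png

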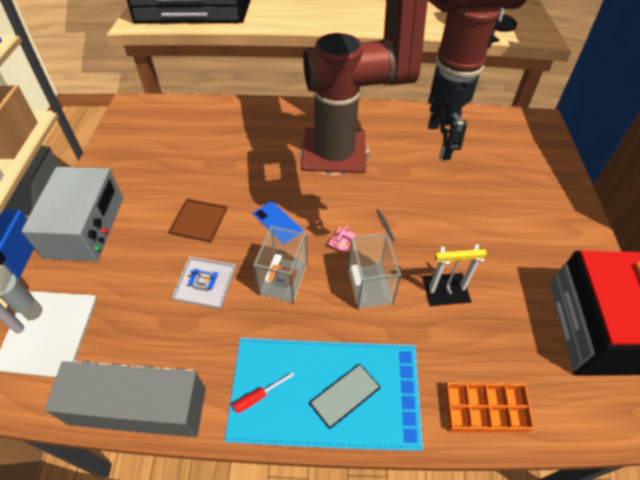

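View pics/t13.png

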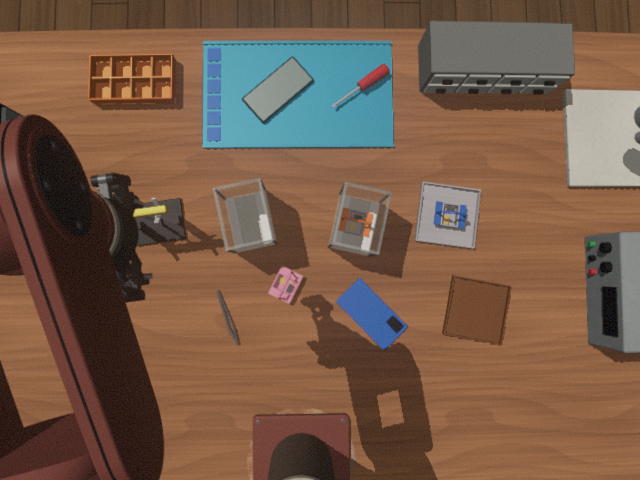

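The rod is back at the same scene pixels, the basket is centred in the tray at top (450,215), and the orange basket is unmoved at (360,220).

Run:
```python
from s import *
job_done(); st()
```

```text
the job is handed in; nothing more can be done
the job is handed in; nothing more can be done
```

The job is done and handed in, at about 41 s on the robot's clock of the 67 s allowed. I took the hook rod from its stand, lifted the blue basket out of its tank by the bail and set it on the steel tray floor. I then backed the hook out, hung the rod back and let go.

**Last checks:**
- **Rod:** in the scene picture the yellow bar is back within 0.1 px of where it started. The top view could not confirm this because the arm hid half the bar.
- **Blue basket:** it stands upright near the tray's centre with the hook clear of it.
- **Orange basket:** it looks unmoved in both views.
- **Robot:** the gripper is open and clear of everything. The force stop only tripped when the rod settled on its stand, at about 6 N.

**One disagreement:** before hooking, my top-view pick of the hook tip was 1–2 cm off, because the bar partly hid it. I used the wrist and scene pair instead, which agreed with the prediction to about 3 mm. `job_done` gives no verdict, so I can't confirm the judged result.

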